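# Make up a camera-mounting kit and a marking kit

## Robot

A 6-joint arm with a two-finger parallel gripper is mounted at the origin on a cart in front of the work surface, level with it; the furniture and walls round the work are solid. World frame = base frame: x ahead of the robot, y to its left, z up, the work surface at z = 0. Lengths are in m, angles in rad, forces in N, time in s.
With the tool pointing down it reaches from about 0.4 to 0.825 m from the base axis. Payload 7 kg.
Tool frame: the origin (TCP) lies between the finger pads; the fingertips stand 8 mm ahead of it and the grasp point (between the pads) lies 11 mm behind it (arm.finger_overhang is the distance from the TCP to the fingertips, in m); z points along the fingers, y is the line along which they close (so a half turn about z gives the same grasp; the last joint's range is limited). The gripper opens to 88 mm and grips with 3 to 60 N. Pads are 19 mm wide; open, the fingers measure 130 mm over their backs; the gripper's body (78 mm by 193 mm) begins 47 mm behind the grasp point.
Start: joints at [-0.919, 0.359, 0.012, 0, -1.224, -0.288], TCP at [0.24, -0.631, 0.235] pointing down, gripper open.
Joint ranges: [-3.07, 3.07], [-1.43, 2.12], [-1.02, 1.25], [-3.03, 1.67], [-3.05, -0], [-3.03, 3.03]. Speed limits (rad/s): [2.39, 2.39, 3.01, 3.14, 3.14, 3.14].

## Interface

Orientations are given as [roll, pitch, yaw] about the fixed x, y, z axes, in that order (R = Rz(yaw) Ry(pitch) Rx(roll)).
In Python, from station import arm gives the robot as it stands.
- The arm moves only by the tool move_arm, never from a script. Its argument "rows" is text: rows parted by semicolons, each of 7 numbers parted by spaces: the turn, a rotation vector about the tool's x, y, z in degrees, then the shift along the tool's x, y, z in m, then the finger opening in m, from 0 to 0.0876. A call has 1 to 8 rows; each row shifts and turns the commanded pose from where the row before left it, along the tool's axes as they then stand; what a row does not reach is not made up. A row lasts 1/8 s, in which the tool goes at most 62.5 mm and 10.7 degrees, less where a joint would pass 70% of its speed; a pose out of reach is approached as far as the arm can. A call is refused whole if a number of a shift passes 0.0625 or a number of a turn 10.7, either way. A call with a gripper value outside its range is refused whole. The fingers move at their own pace and stop on an object; "squeeze" is the grip in N (left out, the last holds). Time passes only in rows, so rows that do not move let the fingers close. It gives the time, the measured TCP pose, the force, the opening and the grip force at its end, in the units of the state.
- arm.get_state(): the state, without advancing time (a new reading comes with each control period).
- arm.grab_frame(name): name is "scene" or "top" or "wrist"; returns (picture, depth): 480x640x3 uint8, blue, green, red; 480x640 float32, m along the optical axis (not along the pixel's ray), 0 where there is no reading.
- arm.camera_model(name): a dict with "mtx" (3x3 intrinsics, pixels), "k1" (the pictures are not rectified: a ray, as slopes to the right and down, at radius r is drawn at 1 + k1 r^2 times it, then the intrinsics apply), "camera_from_world" (4x4, takes a point from world to camera coordinates); the wrist camera has in their place "mount" (4x4, takes a point from camera to tool coordinates, whose origin is the TCP and whose axes are the flange's). Camera axes: x right, y down, z forward; pixel columns grow to the right and rows downward; lengths in m; the calibration is good to about 2 mm. A picture is of the moment at which its call begins: read the wrist's pose just before it. camera_model takes no time and is no camera call.
- arm.job_done(): hands the job in; it is judged then, once.
The state is a dict: "t": time; "q": joint angles; "qd": joint speeds; "joint_efforts": joint torques, N m; "eef_pos": TCP position; "ee_rot": TCP orientation; "force": force on the tool from outside, world axes, zero at the start; "moment": the same for the moment, N m; "width": finger opening in m; "gripper_force": force on a finger pad.
Only numpy, scipy, OpenCV 4.12 (cv2) and the standard library are available. Lean on these libraries where they do the work, as an engineer would, in place of code of your own. Each camera call takes 0.05 s, during which the arm holds its last target. There are 200 camera calls.

## Task

Make up two kits in the grey trays: the steel angle bracket, the black power supply and the gold-and-white plug go into the wide (square) tray, the roll of black tape and the marker pen into the narrow tray, each lying flat on the tray's floor with nothing on top of anything. The bracket's leg is under the hard disk in the black cradle: draw it straight out by its upright flange without dragging, lifting or tipping the disk. Leave the disk in its cradle and the orange sharpener where it stands.

Things in the scene. Friction and masses are not known exactly. Their poses are not given: they have to be found in the camera images.
- bracket: Steel angle bracket, 90 g: leg 84 x 36 x 5 mm, upright flange 36 wide, 32 tall, 5 thick at one end. Origin: middle of the flange face's lower edge; x along the leg away from the flange, y across, z up. The leg starts in the cradle channel, underside 10 mm above the desk, 45 to 53 mm of it under the disk, flange 20 mm or more in front of it; comes out along its -x. Grip the flange across y.
- power_brick: Black power supply, plain block 45 x 88 x 30 mm (x, y, z), 0.16 kg. Origin: centre of the underside, z up, long axis y. Starts lying on the desk.
- connector: Gold-and-white-and-blue cylindrical plug lying on its side, 16 x 54 x 16 mm (x, y, z). Origin: centre of the underside, long axis y. The thick part with the weight runs from y = -7 to +27 mm: grip it across its 16 mm width at y = +10 mm. Starts lying on the desk.
- tape: Roll of dark insulating tape lying flat, round, 53 x 51 mm across, 19 mm high. Origin: centre of the underside, z up. Starts on the desk.
- marker: Marker pen, white and blue, lying, 17 x 135 x 16 mm (x, y, z). Origin: centre of the underside, long axis y. Starts lying on the desk.
- marker_mid (a point): Point on the axis of the marker pen, at the middle of its length, 8 mm above its underside.
- wide_tray: Shallow grey open tray, the wide, square one, fixed to the desk: outside 178 x 178 x 16 mm, walls 4 mm thick (inside 170 x 170 mm), floor 4 mm thick. Origin: centre of the underside; x and y along its sides.
- narrow_tray: Shallow grey open tray, the narrow one, fixed to the desk: outside 178 mm along its x, 118 mm along its y, 16 mm high, walls 4 mm thick (inside 170 x 110 mm), floor 4 mm thick. Origin: centre of the underside.
- disk_drive: Light grey hard disk, 147 x 102 x 27 mm (x, y, z), 0.45 kg, loose, level, underside 15 mm above the desk on the two ledges of a fixed black cradle (113 x 168 mm, corner lips 22 mm high) and on the bracket's leg, which lies in a 46 mm wide channel between the ledges. Origin: centre of the underside. Stays there.
- sharpener: Orange pot-shaped pencil sharpener, 31 mm across, 24 mm high, loose on the desk. Origin: centre of the underside. Belongs to no kit; stays where it is.

How it is judged:
By the outcome, as a careful person would: the job done as asked, in the order asked, and still so for the second after the job is handed in, with the robot touching nothing.
It also fails if it takes over 120 s, if anything falls off the work surface, if the arm or the gripper's body presses on something with over 40 N, if the wrist force passes 120 N, or if a joint passes its speed limit or range.

## Working session

There is one attempt and no reset: what is moved stays moved. The work goes in short steps, Python scripts to look and compute and a tool call to move; the robot and the scene stay as the last step left them, time stands still between calls to the robot, and variables do not carry over. Pictures are saved under pics/ and viewed, at most 14 in all, crops included, and the job is handed in when it is done.

Besides the shell and the picture viewer there is one more tool, called as a command line: name --argument value ..., lists and objects as JSON in quotes. move_arm: Moves the arm, as the interface text tells. Its arguments: {"type":"object","properties":{"rows":{"type":"string"},"squeeze":{"type":"number"}},"required":["rows"]}

```bash
ls; mkdir -p pics
cat > h.py <<'E'
import numpy as np, cv2
from station import arm
from scipy.spatial.transform import Rotation as R
def cw(name, st=None):
    m=arm.camera_model(name)
    if 'mount' in m:
        st=st or arm.get_state(); T=np.eye(4); T[:3,:3]=R.from_euler('xyz',st['ee_rot']).as_matrix(); T[:3,3]=st['eef_pos']
        return m,T@np.array(m['mount'])
    return m,np.linalg.inv(np.array(m['camera_from_world']))
def rays(m,uv):
    K=np.array(m['mtx']);uv=np.atleast_2d(uv).astype(float)
    d=np.c_[(uv[:,0]-K[0,2])/K[0,0],(uv[:,1]-K[1,2])/K[1,1]];s=d.copy()
    for _ in range(20): s=d/(1+m['k1']*(s**2).sum(1,keepdims=True))
    return np.c_[s,np.ones(len(s))]
def plane(m,T,uv,z):
    d=rays(m,uv)@T[:3,:3].T;o=T[:3,3]
    return o+d*((z-o[2])/d[:,2])[:,None]
def cloud(m,T,depth):
    v,u=np.mgrid[0:480,0:640]
    p=rays(m,np.c_[u.ravel(),v.ravel()])*depth.reshape(-1,1)
    P=p@T[:3,:3].T+T[:3,3];P[depth.ravel()==0]=np.nan
    return P.reshape(480,640,3)
def grab(name):
    st=arm.get_state();im,d=arm.grab_frame(name);m,T=cw(name,st)
    np.savez(f'pics/{name}.npz',im=im,d=d,T=T);return im,d,m,T
E
python3 - <<'E'
from h import *
for n in ('scene','top'):
    im,d,m,T=grab(n);cv2.imwrite(f'pics/{n}0.png',im);print(n,T.round(3).tolist(),m['mtx'],m['k1'],(d>0).mean())
print(arm.get_state())
E
```

```text
pics
scene [[0.482, -0.433, 0.762, -0.377], [-0.876, -0.24, 0.418, -0.526], [0.002, -0.869, -0.495, 0.636], [0.0, 0.0, 0.0, 1.0]] [[535.03443003   0.         320.55221623]
 [  0.         535.03443003 240.67633365]
 [  0.           0.           1.        ]] 0.024512656410094626 0.9692903645833333
top [[-0.018, -0.996, 0.09, 0.467], [-0.999, 0.016, -0.028, -0.006], [0.026, -0.091, -0.996, 0.942], [0.0, 0.0, 0.0, 1.0]] [[442.16467348   0.         324.69460532]
 [  0.         442.16467348 238.89346494]
 [  0.           0.           1.        ]] 0.030422468742324824 0.9961002604166667
{'t': 0.1, 'q': array([-9.18861705e-01,  3.59348699e-01,  1.11271530e-02, -3.05360341e-04,
       -1.22410581e+00, -2.88109323e-01]), 'qd': array([-4.07549777e-04, -1.90349474e-03,  3.45454373e-03,  2.36413122e-03,
        3.27797022e-04, -7.54656212e-05]), 'joint_efforts': array([-1.19376113e-03, -5.84163737e+01,  2.93750149e+01,  7.01544687e+00,
        1.01350847e-02, -7.50927461e-05]), 'eef_pos': array([ 0.24002018, -0.63041456,  0.23368517]), 'ee_rot': array([ 3.14004316e+00, -1.59827552e-04, -2.77787121e+00]), 'force': array([ 0.17808453, -0.1082972 ,  0.00666579]), 'moment': array([-0.02547288, -0.00729842, -0.00291332]), 'gripper_force': 0.0, 'width': 0.08727227059307517}
```

View pics/top0.png

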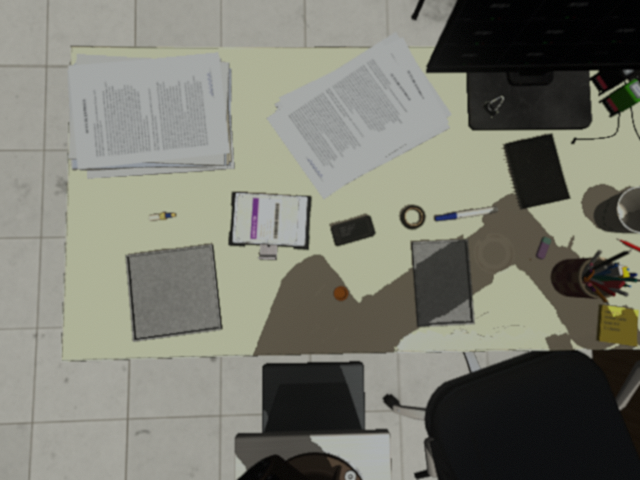

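View pics/scene0.png

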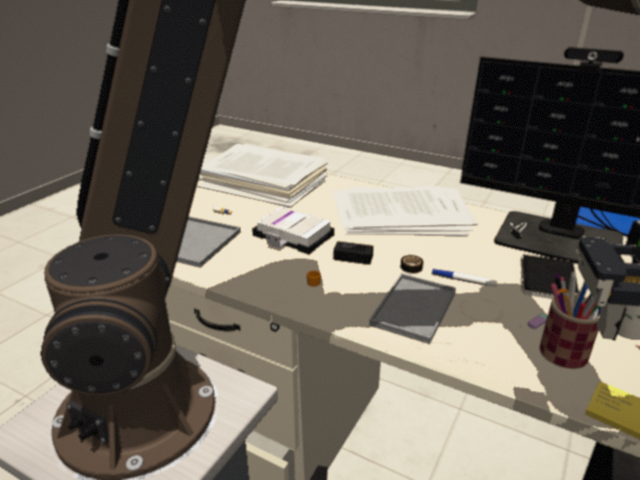

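The top view shows the plug at (163,215), wide tray (174,291), disk in its cradle (270,220), bracket flange (268,252), brick (353,229), tape (412,216), marker (465,213), narrow tray (443,281) and sharpener (340,293). I'll get rough positions from the top view first.

Run:
```python
from h import *
z=np.load('pics/top.npz');m,_=cw('top');T=z['T'];P=cloud(m,T,z['d'])
for n,uv,h in [('plug',(163,215),.012),('plugL',(150,216),.008),('plugR',(176,215),.008),('wtray',(174,291),.004),('disk',(270,220),.042),('flange',(268,252),.042),
 ('flangeL',(260,250),.042),('flangeR',(277,250),.042),('brick',(353,229),.03),('tape',(412,216),.019),('mL',(435,218),.008),('mR',(494,209),.008),('sharp',(340,293),.024),('ntray',(443,281),.004),('desk',(380,260),0),('pot',(582,275),.1)]:
    print(n,plane(m,T,uv,h)[0].round(3),P[uv[1],uv[0]].round(3))
hh=P[...,2]
for lab,(a,b,c,d),h,lo,hi in [('disk',(220,180,320,270),.042,.036,.048),('brick',(325,205,380,250),.03,.02,.04),('tape',(395,200,430,232),.019,.01,.028)]:
    M=np.zeros(hh.shape,np.uint8);M[b:d,a:c]=((hh>lo)&(hh<hi))[b:d,a:c]
    cs,_=cv2.findContours(M,cv2.RETR_EXTERNAL,cv2.CHAIN_APPROX_NONE);k=max(cs,key=cv2.contourArea)[:,0]
    p=plane(m,T,k,h)[:,:2].astype(np.float32);print(lab,cv2.minAreaRect(p*1000))
for lab,q in [('wtray',[(127,254),(212,244),(221,329),(135,339)]),('ntray',[(412,241),(466,238),(472,322),(418,326)])]:
    p=plane(m,T,q,.016);print(lab,p.round(3).tolist(),p.mean(0).round(3))
```

```text
plug [0.606 0.305 0.012] [0.606 0.305 0.014]
plugL [0.605 0.333 0.008] [0.604 0.331 0.016]
plugR [0.606 0.28  0.008] [0.607 0.281 0.004]
wtray [0.447 0.283 0.004] [0.448 0.283 0.005]
disk [0.589 0.08  0.042] [0.589 0.08  0.041]
flange [0.523 0.084 0.042] [0.525 0.087 0.014]
flangeL [0.527 0.1   0.042] [0.529 0.104 0.014]
flangeR [0.527 0.066 0.042] [0.529 0.069 0.003]
brick [ 0.569 -0.091  0.03 ] [ 0.569 -0.091  0.031]
tape [ 0.596 -0.218  0.019] [ 0.599 -0.222 -0.   ]
mL [ 0.592 -0.269  0.008] [ 0.592 -0.269  0.01 ]
mR [ 0.61  -0.397  0.008] [ 0.609 -0.395  0.013]
sharp [ 0.437 -0.062  0.024] [ 0.436 -0.063  0.001]
ntray [ 0.458 -0.282  0.004] [ 0.458 -0.282  0.005]
desk [ 0.505 -0.15   0.   ] [ 0.505 -0.15  -0.001]
pot [ 0.466 -0.52   0.1  ] [ 0.466 -0.535  0.074]
disk ((591.5126953125, 80.36337280273438), (146.3206787109375, 101.64029693603516), 86.24180603027344)
brick ((567.626220703125, -90.33209991455078), (44.362876892089844, 87.14930725097656), 15.171296119689941)
tape ((595.8516235351562, -218.829345703125), (49.154014587402344, 50.16476821899414), 43.4748420715332)
wtray [[0.525, 0.376, 0.016], [0.543, 0.203, 0.016], [0.369, 0.183, 0.016], [0.353, 0.355, 0.016]] [0.448 0.279 0.016]
ntray [[0.543, -0.217, 0.016], [0.548, -0.331, 0.016], [0.372, -0.335, 0.016], [0.366, -0.222, 0.016]] [ 0.457 -0.276  0.016]
```

```bash
cat >> h.py <<'E'
def go(x,y,z,yaw,n=None):
    s=arm.get_state();Rm=R.from_euler('xyz',s['ee_rot']).as_matrix()
    Rt=R.from_euler('xyz',[np.pi,0,np.radians(yaw)]).as_matrix()
    d=np.array([x,y,z])-s['eef_pos'];w=np.degrees(R.from_matrix(Rm.T@Rt).as_rotvec())
    print('t',round(s['t'],2),'pos',s['eef_pos'].round(4),'yaw',np.degrees(s['ee_rot'][2]).round(2),'w',round(s['width'],4),'F',s['force'].round(1),'g',round(s['gripper_force'],1))
    print(' shift in present tool axes',(Rm.T@d).round(4),'| in turned axes',(Rt.T@d).round(4),'| turn',w.round(2), '| rows>=',np.ceil(max(np.linalg.norm(d)/.0625,np.linalg.norm(w)/10.7)))
E
python3 -c "
from h import *
print(np.array(arm.camera_model('wrist')['mount']).round(3),arm.camera_model('wrist')['mtx'])
go(.46,.085,.235,-183.8)"
```

```text
[[ 0.    -0.951 -0.308  0.085]
 [ 1.     0.    -0.    -0.   ]
 [ 0.    -0.308  0.951 -0.149]
 [ 0.     0.     0.     1.   ]] [[389.54905569   0.         322.12522191]
 [  0.         389.54905569 244.05202587]
 [  0.           0.           1.        ]]
t 0.1 pos [ 0.24   -0.6304  0.2337] yaw -159.16 w 0.0873 F [ 0.2 -0.1  0. ] g 0.0
 shift in present tool axes [-4.601e-01  5.904e-01 -5.000e-04] | in turned axes [-0.1721  0.7284 -0.0013] | turn [ 0.09 -0.03 24.64] | rows>= 12.0
```

move_arm --rows "0 0 0 -0.033 0.0422 0 0.0876;0 0 0 -0.033 0.0422 0 0.0876;0 0 0 -0.033 0.0422 0 0.0876;0 0 0 -0.033 0.0422 0 0.0876;0 0 0 -0.033 0.0422 0 0.0876;0 0 0 -0.033 0.0422 0 0.0876;0 0 0 -0.033 0.0422 0 0.0876;0 0 0 -0.033 0.0422 0 0.0876"

```text
t: 1.1
eef_pos: [0.3668, -0.2197, 0.2345]
ee_rot: [3.142, 0.0, -2.778]
force: [1.8, 0.4, 0.2]
width: 0.0877
gripper_force: 0.0
```

move_arm --rows "0 0 0 -0.033 0.0422 0 0.0876;0 0 0 -0.033 0.0422 0 0.0876;0 0 0 -0.033 0.0422 0 0.0876;0 0 0 -0.033 0.0422 0 0.0876;0 0 0 -0.033 0.0422 0 0.0876;0 0 0 -0.033 0.0422 0 0.0876"

```text
t: 1.85
eef_pos: [0.4617, 0.0875, 0.2346]
ee_rot: [3.141, 0.0, -2.777]
force: [1.2, -0.3, -0.2]
width: 0.0877
gripper_force: 0.0
```

move_arm --rows "0 0 8.2 0 0 0 0.0876;0 0 8.2 0 0 0 0.0876;0 0 8.2 0 0 0 0.0876;0 0 0 0 0 0 0.0876"

```text
t: 2.35
eef_pos: [0.4615, 0.0857, 0.2343]
ee_rot: [-3.141, -0.001, 3.077]
force: [1.0, 0.4, -0.5]
width: 0.0877
gripper_force: 0.0
```

```bash
python3 -c "
from h import *
go(.46,.085,.235,-183.8)
im,d,m,T=grab('wrist');cv2.imwrite('pics/w1.png',im)"
```

```text
t 2.35 pos [0.4615 0.0857 0.2343] yaw 176.3 w 0.0877 F [ 1.   0.4 -0.5] g 0.0
 shift in present tool axes [ 0.0014 -0.0008 -0.0007] | in turned axes [ 0.0014 -0.0008 -0.0007] | turn [-0.02 -0.03  0.1 ] | rows>= 1.0
```

View pics/w1.png

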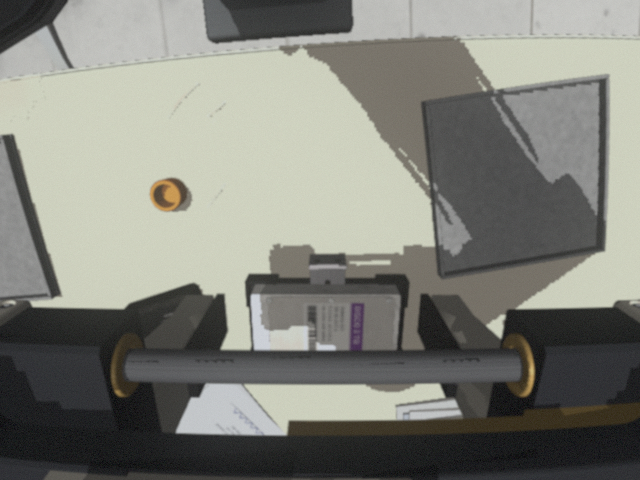

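The wrist view (robot at top) shows the flange at (328,262), the disk below it, the whole wide tray (corners 423,102 / 608,75 / 605,249 / 441,276) and the sharpener at (168,195).

Run:
```python
from h import *
z=np.load('pics/wrist.npz');m,_=cw('wrist');T=z['T'];P=cloud(m,T,z['d'])
g=cv2.cvtColor(z['im'],cv2.COLOR_BGR2GRAY)
c=z['im'][240:305,290:370];cv2.imwrite('pics/c1.png',cv2.resize(c,None,fx=8,fy=8,interpolation=cv2.INTER_NEAREST))
for v in range(250,292,4): print(v,[(P[v,u]*1000).round(0).astype(int).tolist() for u in (306,314,328,340,348)] if 1 else 0)
q=[(423,102),(608,75),(605,249),(441,276)];p=plane(m,T,q,.016);print(p.round(4),p.mean(0))
for a,b in ((0,1),(3,2),(1,2),(0,3)):
    e=p[b]-p[a];print(np.linalg.norm(e).round(4),np.degrees(np.arctan2(e[1],e[0])).round(1))
p=plane(m,T,[(253,284),(399,287)],.042);print(p)
```

```text
250 [[506, 65, 0], [508, 73, -2], [508, 88, 0], [509, 100, -1], [510, 109, -1]]
254 [[511, 65, -2], [508, 74, 10], [509, 88, 10], [509, 100, 11], [514, 109, -1]]
258 [[515, 64, 0], [507, 74, 23], [508, 88, 23], [509, 99, 23], [518, 108, -1]]
262 [[520, 64, -1], [507, 74, 34], [509, 87, 33], [509, 99, 35], [523, 108, -1]]
266 [[525, 64, -1], [509, 74, 41], [510, 87, 41], [510, 99, 42], [527, 108, 0]]
270 [[529, 63, 0], [524, 73, 14], [524, 87, 14], [525, 99, 14], [532, 108, -1]]
274 [[534, 63, -2], [528, 72, 15], [529, 87, 14], [530, 99, 14], [536, 108, -1]]
278 [[537, 63, 3], [532, 72, 14], [533, 86, 15], [534, 99, 14], [539, 107, 3]]
282 [[539, 63, 8], [537, 72, 15], [538, 86, 15], [539, 98, 14], [542, 107, 7]]
286 [[539, 63, 18], [539, 72, 20], [540, 86, 19], [541, 98, 19], [541, 106, 21]]
290 [[538, 64, 31], [538, 72, 31], [539, 86, 31], [540, 98, 31], [541, 106, 30]]
[[0.3673 0.1821 0.016 ]
 [0.3481 0.3582 0.016 ]
 [0.5202 0.3783 0.016 ]
 [0.538  0.2024 0.016 ]] [0.44339799 0.2802436  0.016     ]
0.1772 96.2
0.1768 95.8
0.1733 6.7
0.172 6.8
[[0.52327234 0.01460325 0.042     ]
 [0.53536651 0.15409834 0.042     ]]
```

View pics/c1.png

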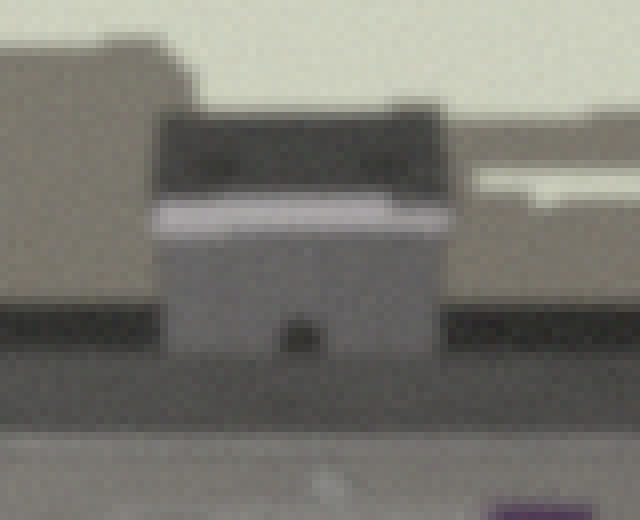

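The flange top is at z = 42 mm, its centre is (0.5105, 0.0873), and its width measures 35.6 mm. The disk front is at x≈0.539, so about 53 mm of the leg is under it, which agrees with the data given.

```bash
python3 -c "
from h import *
go(.5105,.0873,.022,176.2)"
```

```text
t 2.4 pos [0.4615 0.0856 0.2344] yaw 176.42 w 0.0877 F [-0.6  0.1 -0.1] g 0.0
 shift in present tool axes [-0.0488  0.0048  0.2124] | in turned axes [-0.0488  0.0049  0.2124] | turn [-0.01 -0.02  0.22] | rows>= 4.0
```

move_arm --rows "0 0 0.2 -0.0244 0.0024 0.04 0.058;0 0 0 -0.0244 0.0024 0.05 0.058;0 0 0 0 0 0.05 0.058;0 0 0 0 0 0.03 0.058;0 0 0 0 0 0.02 0.058;0 0 0 0 0 0.012 0.058;0 0 0 0 0 0.01 0.058;0 0 0 0 0 0 0.058" --squeeze 35

```text
t: 3.4
eef_pos: [0.5106, 0.0871, 0.0224]
ee_rot: [-3.141, -0.0, 3.073]
force: [-0.5, 0.5, 0.6]
width: 0.0579
gripper_force: 0.0
```

```bash
python3 -c "
from h import *
go(.5105,.0873,.022,176.2)
im,d,m,T=grab('wrist');cv2.imwrite('pics/c2.png',cv2.resize(im[200:400,200:450],None,fx=2.4,fy=2.4))"
```

```text
t 3.4 pos [0.5106 0.0871 0.0224] yaw 176.08 w 0.0579 F [-0.5  0.5  0.6] g 0.0
 shift in present tool axes [0.0001 0.0001 0.0004] | in turned axes [0.0001 0.0001 0.0004] | turn [-0.02 -0.02 -0.12] | rows>= 1.0
```

View pics/c2.png

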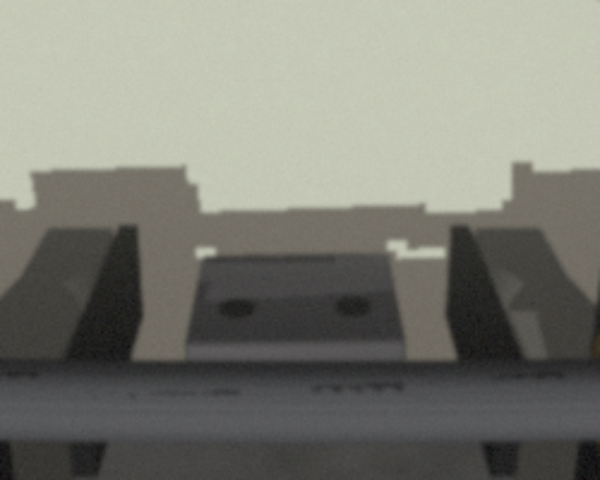

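The flange (187–405) sits centred between the fingers (about 135–455), so I'll close on it.

move_arm --rows "0 0 0 0 0 0 0.03;0 0 0 0 0 0 0.03;0 0 0 0 0 0 0.03;0 0 0 0 0 0 0.03" --squeeze 40

```text
t: 3.95
eef_pos: [0.5109, 0.0874, 0.023]
ee_rot: [3.141, 0.001, 3.073]
force: [-1.1, -0.0, 3.9]
width: 0.0349
gripper_force: 40.7
```

move_arm --rows "0 0 0 0.002 0 0 0.03;0 0 0 0.003 0 0 0.03;0 0 0 0.004 0 0 0.03;0 0 0 0.005 0 0 0.03"

```text
t: 4.45
eef_pos: [0.4979, 0.0888, 0.0229]
ee_rot: [3.14, 0.002, 3.073]
force: [5.5, -0.7, 0.8]
width: 0.0354
gripper_force: 40.6
```

move_arm --rows "0 0 0 0.006 0 0 0.03;0 0 0 0.006 0 0 0.03;0 0 0 0.006 0 0 0.03;0 0 0 0.006 0 0 0.03;0 0 0 0.006 0 0 0.03;0 0 0 0.006 0 0 0.03"

```text
t: 5.2
eef_pos: [0.46, 0.0905, 0.0224]
ee_rot: [-3.141, -0.001, 3.072]
force: [0.5, 0.2, 1.5]
width: 0.0354
gripper_force: 40.7
```

move_arm --rows "0 0 0 0.006 0 0 0.03;0 0 0 0.008 0 0 0.03;0 0 0 0.008 0 0 0.03;0 0 0 0.008 0 0 0.03;0 0 0 0 0 0 0.03"

```text
t: 5.82
eef_pos: [0.4302, 0.0926, 0.0226]
ee_rot: [-3.141, -0.0, 3.073]
force: [0.4, -0.0, -1.0]
width: 0.0353
gripper_force: 40.6
```

Run:
```python
from h import *
# tray frame targets (u,v) -> world
c=np.array([.4455,.280]);a=np.radians(6.7)
f=lambda u,v:(c+np.array([u*np.cos(a)-v*np.sin(a),u*np.sin(a)+v*np.cos(a)])).round(4)
print(f(-.0675,.038))
im,d,m,T=grab('top');P=cloud(m,T,d);h=P[...,2]
M=np.zeros(h.shape,np.uint8);M[180:270,220:320]=((h>.036)&(h<.048))[180:270,220:320]
cs,_=cv2.findContours(M,cv2.RETR_EXTERNAL,cv2.CHAIN_APPROX_NONE);k=max(cs,key=cv2.contourArea)[:,0]
print(cv2.minAreaRect((plane(m,T,k,.042)[:,:2]*1000).astype(np.float32)))
cv2.imwrite('pics/c3.png',cv2.resize(im[170:350,100:340],None,fx=3,fy=3))
x,y=f(-.0675,.038);go(x,y,.1,180+6.7)
```

```text
[0.374  0.3099]
((589.844970703125, 80.82882690429688), (146.34835815429688, 101.55857849121094), 86.06170654296875)
t 5.88 pos [0.4307 0.0929 0.0227] yaw 176.08 w 0.0354 F [ 0.2  0.8 -0.8] g 40.6
 shift in present tool axes [ 0.0714  0.2127 -0.0773] | in turned axes [ 0.031   0.2222 -0.0773] | turn [ 0.000e+00  1.000e-02 -1.062e+01] | rows>= 4.0
```

View pics/c3.png

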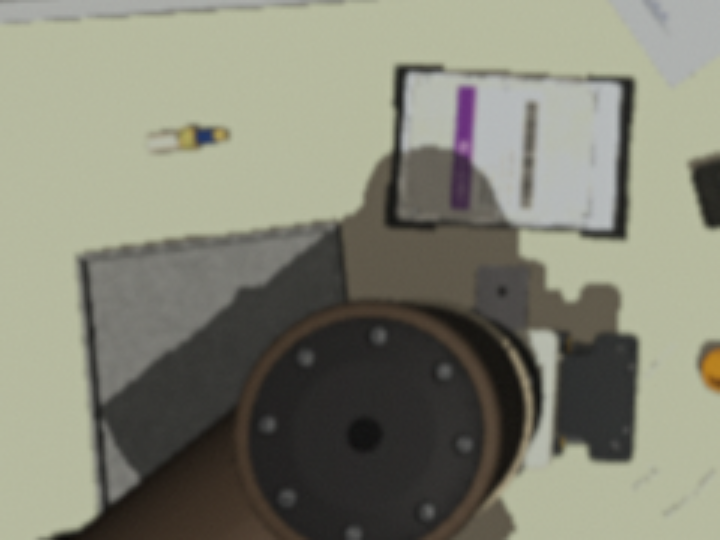

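The bracket is clear of the cradle and the disk is still seated in its lips (390–635). Next I lift and carry the bracket to the wide tray.

move_arm --rows "0 0 0 0 0 -0.03 0.03;0 0 0 0 0 -0.05 0.03;0 0 -5.3 0.018 0.052 -0.02 0.03;0 0 -5.3 0.018 0.052 0 0.03;0 0 0 0.005 0.052 0 0.03;0 0 0 0.005 0.052 0 0.03;0 0 0 0 0 0 0.03;0 0 0 0 0 0 0.03"

```text
t: 6.88
eef_pos: [0.3751, 0.2993, 0.1222]
ee_rot: [-3.141, -0.001, -3.025]
force: [-0.4, -0.3, -1.1]
width: 0.0353
gripper_force: 40.6
```

Run:
```python
from h import *
go(.374,.3099,.1,186.7)
im,d,m,T=grab('wrist');cv2.imwrite('pics/w4.png',im)
```

```text
t 6.88 pos [0.3751 0.2993 0.1222] yaw -173.32 w 0.0353 F [-0.4 -0.3 -1.1] g 40.6
 shift in present tool axes [-0.0002  0.0106  0.0222] | in turned axes [-0.0002  0.0106  0.0222] | turn [-0.04 -0.04 -0.02] | rows>= 1.0
```

View pics/w4.png

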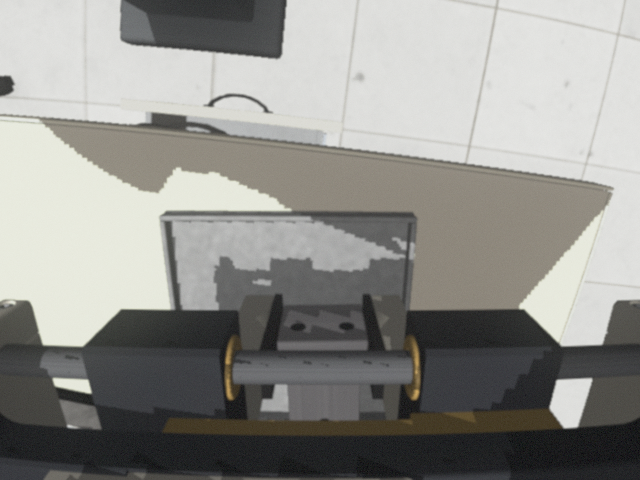

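The near wall of the tray runs level along row 213 from (161,213) to (417,213), so the yaw matches. I'll use this line to register the tray.

Run:
```python
from h import *
z=np.load('pics/wrist.npz');m,_=cw('wrist');T=z['T']
g=cv2.cvtColor(z['im'],cv2.COLOR_BGR2GRAY)
print(g[205:228,230],g[205:228,390],g[260,155:182],g[260,400:422])
p=plane(m,T,[(161,213),(417,213)],.016);print(p,np.linalg.norm(p[1]-p[0]))
e=p[1]-p[0];e/=np.linalg.norm(e);n=np.array([e[1],-e[0],0]);mid=p.mean(0);print(np.degrees(np.arctan2(e[1],e[0]))-90,mid+n*.089)
```

```text
[231 231 230 230 229 204 149 106  93  96 119 149 167 171 165 144 133 147
 175 184 185 183 186] [136 139 135 135 135 131 117  92  74  70  67  73  83  95 101  98  95  97
  97 100 101 103 100] [231 231 231 230 231 229 232 230 224 198 173 168 161 137 101  80  79  76
  81  91 121 144 162 173 173 174 174] [ 97  94  95 100  90  79  67  65  76  95 105 109 116 124 132 135 137 138
 138 134 137 135]
[[0.36392679 0.18654859 0.016     ]
 [0.34380042 0.3595637  0.016     ]] 0.1741818042279885
6.63523866293113 [0.44226747 0.28333992 0.016     ]
```

```bash
python3 -c "
from h import *
go(.374,.307,.0175,186.7)"
```

```text
t 6.92 pos [0.3752 0.2988 0.1223] yaw -173.37 w 0.0354 F [-0.3 -0.2 -1.5] g 40.6
 shift in present tool axes [0.0002 0.0084 0.1048] | in turned axes [0.0003 0.0083 0.1048] | turn [-0.04 -0.04 -0.07] | rows>= 2.0
```

move_arm --rows "0 0 0 0 0.008 0.03 0.03;0 0 0 0 0 0.03 0.03;0 0 0 0 0 0.02 0.03;0 0 0 0 0 0.012 0.03;0 0 0 0 0 0.006 0.03;0 0 0 0 0 0.003 0.03;0 0 0 0 0 0.003 0.03;0 0 0 0 0 0 0.03"

```text
t: 7.92
eef_pos: [0.3745, 0.3077, 0.0188]
ee_rot: [3.141, 0.0, -3.026]
force: [-0.6, 0.8, -0.7]
width: 0.0355
gripper_force: 40.6
```

move_arm --rows "0 0 0 0 0 0.001 0.03;0 0 0 0 0 0.001 0.03;0 0 0 0 0 0 0.03"

```text
t: 8.3
eef_pos: [0.3745, 0.3077, 0.017]
ee_rot: [3.141, 0.0, -3.025]
force: [-1.9, -1.5, 4.5]
width: 0.0354
gripper_force: 40.7
```

move_arm --rows "0 0 0 0 0 0 0.043;0 0 0 0 0 0 0.043;0 0 0 0 0 -0.012 0.043;0 0 0 0 0 -0.03 0.043;0 0 0 0 0 -0.05 0.06;0 0 0 0 0 -0.06 0.0876;0 0 0 0 0 -0.04 0.0876;0 0 0 0 0 0 0.0876"

```text
t: 9.3
eef_pos: [0.3755, 0.309, 0.2129]
ee_rot: [3.136, 0.005, -3.025]
force: [-0.2, -0.5, -0.9]
width: 0.0774
gripper_force: 0.0
```

```bash
python3 -c "
from h import *
im,d,m,T=grab('wrist');cv2.imwrite('pics/w5.png',im)
go(.50,-.075,.21,15.2+90-180)"
```

```text
t 9.35 pos [0.3747 0.3081 0.2107] yaw -173.36 w 0.0815 F [-1.3 -1.  -1.1] g 0.0
 shift in present tool axes [-0.0801 -0.395  -0.0005] | in turned axes [ 0.4025 -0.0205  0.0007] | turn [ 4.000e-02  2.700e-01 -9.856e+01] | rows>= 10.0
```

View pics/w5.png

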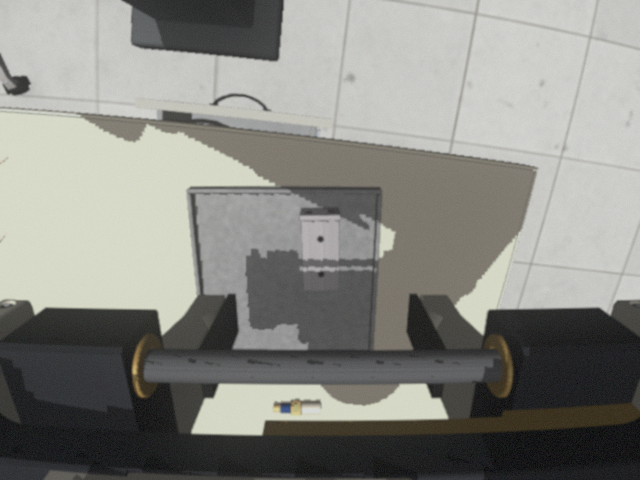

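The bracket lies flat in the tray (leg at columns 300–339, the inner right wall about 30 mm away). Brick next.

move_arm --rows "0 0 0 -0.0182 -0.0522 0 0.0876;0 0 0 -0.0182 -0.0522 0 0.0876;0 0 0 -0.0182 -0.0522 0 0.0876;0 0 0 -0.0182 -0.0522 0 0.0876;0 0 0 -0.0182 -0.0522 0 0.0876;0 0 0 -0.0182 -0.0522 0 0.0876;0 0 0 -0.0182 -0.0522 0 0.0876;0 0 0 -0.0182 -0.0522 0 0.0876"

```text
t: 10.35
eef_pos: [0.5672, -0.0923, 0.2074]
ee_rot: [3.141, -0.002, -3.026]
force: [1.8, 1.4, 1.1]
width: 0.0875
gripper_force: 0.0
```

move_arm --rows "0 0 -10 0 0 0.01 0.0876;0 0 -10 0 0 0.01 0.0876;0 0 -10 0 0 0.01 0.0876;0 0 -10 0 0 0.01 0.0876;0 0 -10 0 0 0.01 0.0876;0 0 -10 0 0 0.01 0.0876;0 0 -10 0 0 0.01 0.0876;0 0 -10 0 0 0.01 0.0876"

```text
t: 11.35
eef_pos: [0.5663, -0.0905, 0.127]
ee_rot: [3.139, -0.0, -1.624]
force: [-0.3, 0.1, -0.1]
width: 0.088
gripper_force: 0.0
```

move_arm --rows "0 0 -9.3 0 0 0 0.0876;0 0 -9.3 0 0 0 0.0876;0 0 0 0 0 0 0.0876"

```text
t: 11.72
eef_pos: [0.5665, -0.0905, 0.1275]
ee_rot: [3.139, 0.0, -1.306]
force: [0.1, -0.2, 0.3]
width: 0.0876
gripper_force: 0.0
```

Run:
```python
from h import *
go(.5676,-.0903,.015,-74.8)
im,d,m,T=grab('wrist');cv2.imwrite('pics/w6.png',im);P=cloud(m,T,d);h=P[...,2]
M=((h>.024)&(h<.036)).astype(np.uint8);cs,_=cv2.findContours(M,cv2.RETR_EXTERNAL,cv2.CHAIN_APPROX_NONE)
for k in cs:
    if cv2.contourArea(k)>800: print(cv2.boundingRect(k),cv2.minAreaRect((plane(m,T,k[:,0],.03)[:,:2]*1000).astype(np.float32)))
```

```text
t 11.72 pos [ 0.5665 -0.0905  0.1275] yaw -74.83 w 0.0876 F [ 0.1 -0.2  0.3] g 0.0
 shift in present tool axes [ 1.000e-04 -1.400e-03  1.125e-01] | in turned axes [ 1.000e-04 -1.100e-03  1.125e-01] | turn [ 0.13  0.02 -0.03] | rows>= 2.0
(289, 182, 68, 123) ((566.370361328125, -93.78570556640625), (43.47867202758789, 85.76374816894531), 15.076972007751465)
(0, 0, 205, 329) ((720.1112670898438, -101.37855529785156), (155.35487365722656, 212.59024047851562), 4.575757026672363)
```

move_arm --rows "0 0 0 0 -0.001 0.04 0.0876;0 0 0 0 0 0.03 0.0876;0 0 0 0 0 0.025 0.0876;0 0 0 0 0 0.012 0.0876;0 0 0 0 0 0.0055 0.0876;0 0 0 0 0 0 0.07;0 0 0 0 0 0 0.04;0 0 0 0 0 0 0.035" --squeeze 35

```text
t: 12.78
eef_pos: [0.5688, -0.0901, 0.0168]
ee_rot: [-3.14, -0.0, -1.305]
force: [-0.2, -0.1, 0.5]
width: 0.0628
gripper_force: 0.0
```

move_arm --rows "0 0 0 0 0 0 0.035;0 0 0 0 0 0 0.035;0 0 0 0 0 0 0.035"

```text
t: 13.15
eef_pos: [0.5681, -0.0902, 0.0163]
ee_rot: [3.141, -0.0, -1.305]
force: [-2.1, 0.1, 4.2]
width: 0.0448
gripper_force: 35.0
```

Run:
```python
from h import *
im=cv2.imread('pics/w5.png');g=cv2.cvtColor(im,cv2.COLOR_BGR2GRAY)
print(g[225,180:210],g[225,360:390],g[184:200,250])
m=arm.camera_model('wrist');T0=np.eye(4);T0[:3,:3]=R.from_euler('xyz',[3.1405,.003,np.radians(-173.36)]).as_matrix();T0[:3,3]=[.3750,.3083,.2115];T=T0@np.array(m['mount'])
a=np.radians(6.7);u=np.array([np.cos(a),np.sin(a)]);v=np.array([-u[1],u[0]])
for q,z in [((190,225),.016),((381,225),.016),((250,189),.016),((300,240),.009),((339,240),.009),((320,208),.036)]:
    p=plane(m,T,q,z)[0,:2];print(q,p.round(4),'u',(p@u).round(4),'v',(p@v).round(4))
c=np.array([.445,.281]);print('assumed centre uv',c@u,c@v)
```

```text
[213 212 214 215 214 215 215 213 207 181 157 148 130 102  78  71  82 103
 131 152 159 155 157 157 153 155 154 156 154 158] [ 97  95  90  87  87  87  84  92 109 131 144 149 148 147 121  98 106 134
 145 149 168 192 184 162 140 130 122 120 120 124] [211 190 138 101  99 128 152 154 133 116 124 153 164 163 163 163]
(190, 225) [0.3982 0.189 ] u 0.4175 v 0.1413
(381, 225) [0.378  0.3641] u 0.4179 v 0.3176
(250, 189) [0.3586 0.2426] u 0.3844 v 0.1991
(300, 240) [0.4032 0.2916] u 0.4345 v 0.2425
(339, 240) [0.399  0.3282] u 0.4345 v 0.2795
(320, 208) [0.3641 0.3062] u 0.3974 v 0.2616
assumed centre uv 0.4747454161695389 0.22716247451111135
```

move_arm --rows "0 0 0 0 0 -0.03 0.035;0 0 0 0 0 -0.05 0.035;0 0 0 0 0 -0.04 0.035;0 0 0 -0.0451 0.0071 0 0.035;0 0 0 -0.0451 0.0071 0 0.035;0 0 0 -0.0451 0.0071 0 0.035;0 0 0 -0.0451 0.0071 0 0.035;0 0 0 -0.0451 0.0071 0 0.035"

```text
t: 14.15
eef_pos: [0.474, 0.1193, 0.1359]
ee_rot: [-3.141, 0.0, -1.305]
force: [0.5, 0.1, -1.3]
width: 0.0446
gripper_force: 35.0
```

move_arm --rows "0 0 0 -0.0451 0.0071 0 0.035;0 0 0 -0.0451 0.0071 0 0.035;0 0 0 -0.0451 0.0071 0 0.035;0 0 -10.2 0 0 0 0.035;0 0 -10.2 0 0 0 0.035;0 0 -10.2 0 0 0 0.035;0 0 -10.2 0 0 0 0.035;0 0 -10.2 0 0 0 0.035"

```text
t: 15.15
eef_pos: [0.4184, 0.2429, 0.1358]
ee_rot: [3.141, 0.0, -0.409]
force: [-0.3, 0.4, -0.1]
width: 0.0445
gripper_force: 35.0
```

move_arm --rows "0 0 -10.2 0 0 0 0.035;0 0 -10.2 0 0 0 0.035;0 0 -10.1 0 0 0 0.035;0 0 0 0 0 0 0.035"

```text
t: 15.65
eef_pos: [0.4185, 0.2429, 0.1358]
ee_rot: [3.142, 0.0, 0.116]
force: [-0.1, 0.4, -0.8]
width: 0.0446
gripper_force: 35.0
```

Run:
```python
from h import *
go(.4185,.2433,.021,6.7)
im,d,m,T=grab('wrist');cv2.imwrite('pics/w7.png',im)
```

```text
t 15.65 pos [0.4185 0.2429 0.1358] yaw 6.67 w 0.0446 F [-0.1  0.4 -0.8] g 35.0
 shift in present tool axes [ 1.000e-04 -4.000e-04  1.148e-01] | in turned axes [ 0.     -0.0004  0.1148] | turn [ 0.    0.02 -0.03] | rows>= 2.0
```

View pics/w7.png

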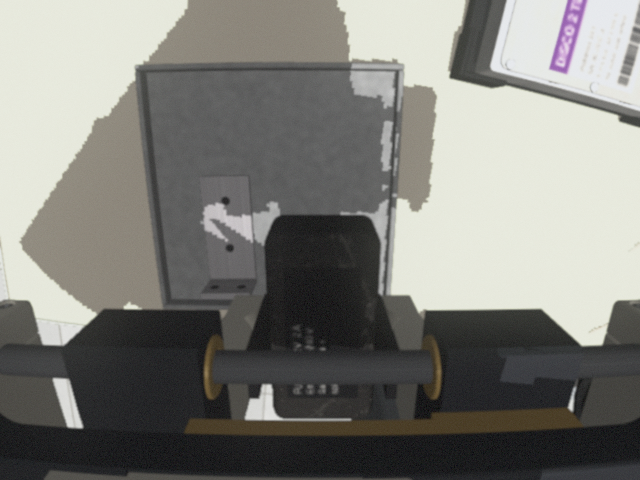

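The tray is clear where the brick will go, the bracket lies flat at (203–255,180–290), and the brick hangs straight. I'll lower it.

move_arm --rows "0 0 0 0 0 0.04 0.035;0 0 0 0 0 0.035 0.035;0 0 0 0 0 0.02 0.035;0 0 0 0 0 0.01 0.035;0 0 0 0 0 0.005 0.035;0 0 0 0 0 0.003 0.035;0 0 0 0 0 0.001 0.035;0 0 0 0 0 0 0.035"

```text
t: 16.7
eef_pos: [0.4188, 0.2432, 0.0225]
ee_rot: [-3.141, -0.001, 0.117]
force: [-0.1, 0.3, -1.4]
width: 0.0445
gripper_force: 35.0
```

move_arm --rows "0 0 0 0 0 0.001 0.035;0 0 0 0 0 0.001 0.035;0 0 0 0 0 0 0.05;0 0 0 0 0 0 0.05;0 0 0 0 0 -0.01 0.05;0 0 0 0 0 -0.04 0.05;0 0 0 0 0 -0.05 0.0876;0 0 0 0 0 -0.05 0.0876"

```text
t: 17.7
eef_pos: [0.4185, 0.2427, 0.1724]
ee_rot: [-3.141, -0.0, 0.118]
force: [-0.4, 0.8, -0.1]
width: 0.0645
gripper_force: 0.0
```

Run:
```python
from h import *
go(.606,.306,.12,-85)
im,d,m,T=grab('wrist');cv2.imwrite('pics/w8.png',im);P=cloud(m,T,d)
for u,v in ((240,240),(300,240),(325,200),(230,160)): print(P[v,u].round(3))
```

```text
t 17.7 pos [0.4185 0.2427 0.1724] yaw 6.75 w 0.0645 F [-0.4  0.8 -0.1] g 0.0
 shift in present tool axes [ 0.1936 -0.0408  0.0524] | in turned axes [-0.0467 -0.1923  0.0524] | turn [-2.000e-02 -1.000e-02  9.175e+01] | rows>= 9.0
[0.396 0.309 0.008]
[0.41  0.258 0.034]
[0.443 0.243 0.033]
[0.461 0.322 0.003]
```

View pics/w8.png

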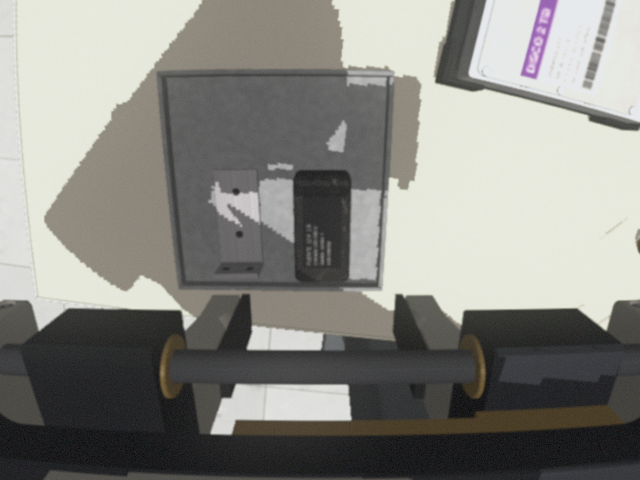

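The brick and bracket lie flat side by side in the tray (brick 293–350 × 170–283, bracket 215–262 × 170–275). Plug next.

move_arm --rows "0 0 0 0.0484 -0.0102 0 0.0876;0 0 0 0.0484 -0.0102 0 0.0876;0 0 0 0.0484 -0.0102 0 0.0876;0 0 0 0.0484 -0.0102 0 0.0876;0 0 10.5 0 0 0 0.06;0 0 10.5 0 0 0 0.06;0 0 10.5 0 0 0 0.06;0 0 10.5 0 0 0 0.06"

```text
t: 18.75
eef_pos: [0.6061, 0.3061, 0.1706]
ee_rot: [-3.141, -0.0, -0.621]
force: [1.7, 1.2, 0.2]
width: 0.0608
gripper_force: 0.0
```

move_arm --rows "0 0 10.5 0 0 0 0.06;0 0 10.5 0 0 0 0.06;0 0 10.5 0 0 0 0.06;0 0 10.5 0 0 0 0.06;0 0 9 0 0 0 0.06;0 0 0 0.0 0 0 0.06"

```text
t: 19.5
eef_pos: [0.6061, 0.3062, 0.1706]
ee_rot: [-3.141, 0.0, -1.504]
force: [0.1, 0.2, 0.9]
width: 0.0598
gripper_force: 0.0
```

Run:
```python
from h import *
m=arm.camera_model('wrist');T0=np.eye(4);T0[:3,:3]=R.from_euler('xyz',[np.pi,0,np.radians(6.75)]).as_matrix();T0[:3,3]=[.4185,.2427,.1724];T=T0@np.array(m['mount'])
p=plane(m,T,[(159,72),(393,71),(382,289),(178,288)],.016);print(p.round(4),p.mean(0))
go(.606,.306,.12,-85)
im,d,m,T=grab('wrist');cv2.imwrite('pics/w9.png',im)
```

```text
[[0.5236 0.3767 0.016 ]
 [0.5431 0.2044 0.016 ]
 [0.37   0.1844 0.016 ]
 [0.3497 0.3599 0.016 ]] [0.44661323 0.28132393 0.016     ]
t 19.5 pos [0.6061 0.3062 0.1706] yaw -86.19 w 0.0598 F [0.1 0.2 0.9] g 0.0
 shift in present tool axes [0.0002 0.0001 0.0506] | in turned axes [0.0002 0.0001 0.0506] | turn [-0.01  0.01 -1.19] | rows>= 1.0
```

View pics/w9.png

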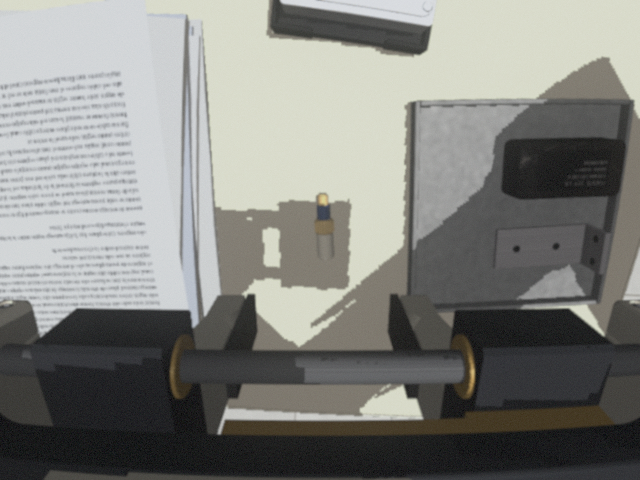

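Run:
```python
from h import *
z=np.load('pics/wrist.npz');m,_=cw('wrist');T=z['T'];P=cloud(m,T,z['d']);h=P[...,2]
cv2.imwrite('pics/c9.png',cv2.resize(z['im'][180:270,290:360],None,fx=6,fy=6,interpolation=cv2.INTER_CUBIC))
for v in range(192,266,5): 
    r=np.where(h[v,300:350]>.005)[0]+300
    print(v,(r.min(),r.max(),h[v,r].max().round(4),((P[v,r.min()]+P[v,r.max()])/2*1000).round(1)) if len(r) else '-')
for u in (150,200,207): print(P[200,u].round(3))
M=np.zeros(h.shape,np.uint8);M[185:268,300:350]=(h>.006)[185:268,300:350]
k=max(cv2.findContours(M,0,cv2.CHAIN_APPROX_NONE)[0],key=cv2.contourArea)[:,0]
print(cv2.minAreaRect((plane(m,T,k,.008)[:,:2]*1000).astype(np.float32)))
```

```text
192 -
197 (np.int64(318), np.int64(327), np.float64(0.0125), array([606.7, 282.2,   9.5]))
202 (np.int64(318), np.int64(328), np.float64(0.0119), array([606. , 286.5,   8.2]))
207 (np.int64(317), np.int64(329), np.float64(0.0131), array([605.8, 290.2,  10.4]))
212 (np.int64(317), np.int64(330), np.float64(0.0137), array([605.1, 294.7,   8.7]))
217 (np.int64(318), np.int64(330), np.float64(0.0128), array([604.4, 299.1,   7.9]))
222 (np.int64(315), np.int64(333), np.float64(0.0161), array([604.2, 302.6,  10.7]))
227 (np.int64(315), np.int64(334), np.float64(0.0159), array([603.4, 307.5,   8.2]))
232 (np.int64(316), np.int64(333), np.float64(0.0166), array([603.2, 311. ,  11.1]))
237 (np.int64(317), np.int64(333), np.float64(0.0149), array([602.4, 315.6,   9.8]))
242 (np.int64(317), np.int64(333), np.float64(0.0152), array([602.1, 320.1,   9.5]))
247 (np.int64(318), np.int64(333), np.float64(0.0151), array([601.4, 324.2,  10.3]))
252 (np.int64(318), np.int64(333), np.float64(0.015), array([601.1, 328.8,   9.7]))
257 (np.int64(318), np.int64(333), np.float64(0.0149), array([600.8, 333.3,   9.6]))
262 -
[0.722 0.28  0.068]
[0.705 0.29  0.014]
[0.699 0.29  0.013]
((603.3449096679688, 308.2773132324219), (15.826720237731934, 55.19366455078125), 4.357927322387695)
```

View pics/c9.png

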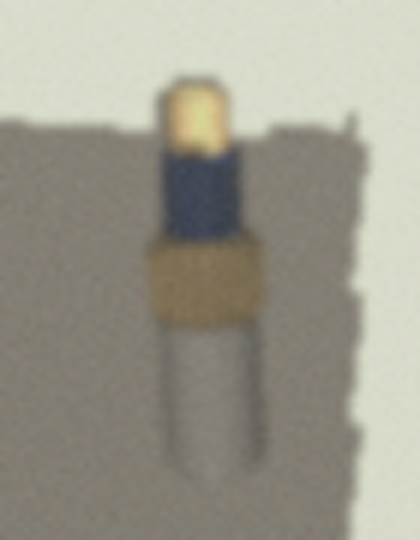

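The gold collar and grey-white body at the +y end are the thick part, and the gold tip is at -y. The grip point is (0.6023, 0.3183) and the axis is at about 95.5°.

Run:
```python
from h import *
go(.6023,.3183,.0105,-84.5)
```

```text
t 19.55 pos [0.6061 0.3062 0.1706] yaw -86.06 w 0.0597 F [-0.1  0.1 -1.9] g 0.0
 shift in present tool axes [-0.0123  0.003   0.1601] | in turned axes [-0.0124  0.0026  0.1601] | turn [-0.02  0.01 -1.56] | rows>= 3.0
```

move_arm --rows "0 0 -1.6 -0.0123 0.003 0.04 0.04;0 0 0 0 0 0.05 0.04;0 0 0 0 0 0.03 0.04;0 0 0 0 0 0.02 0.04;0 0 0 0 0 0.012 0.04;0 0 0 0 0 0.0075 0.04;0 0 0 0 0 0 0.04;0 0 0 0 0 0 0.01" --squeeze 20

```text
t: 20.55
eef_pos: [0.6028, 0.3187, 0.0115]
ee_rot: [-3.14, 0.001, -1.477]
force: [-0.8, 0.7, 0.5]
width: 0.0346
gripper_force: 0.0
```

move_arm --rows "0 0 0 0 0 0 0.01;0 0 0 0 0 0 0.01;0 0 0 0 0 0 0.01"

```text
t: 20.92
eef_pos: [0.6025, 0.3185, 0.0111]
ee_rot: [-3.141, 0.0, -1.477]
force: [-1.2, -0.1, 2.5]
width: 0.0159
gripper_force: 20.0
```

Run:
```python
from h import *
go(.4932,.2889,.0145,-83.3)
```

```text
t 20.93 pos [0.6025 0.3185 0.0111] yaw -84.65 w 0.0159 F [-1.2 -0.1  2.5] g 20.0
 shift in present tool axes [ 0.0192  0.1116 -0.0035] | in turned axes [ 0.0166  0.112  -0.0034] | turn [-0.03  0.02 -1.35] | rows>= 2.0
```

move_arm --rows "0 0 0 0 0 -0.03 0.01;0 0 0 0 0 -0.04 0.01;0 0 -1.4 0.0096 0.0558 -0.01 0.01;0 0 0 0.0096 0.0558 0 0.01;0 0 0 0 0 0 0.01;0 0 0 0 0 0.03 0.01;0 0 0 0 0 0.02 0.01;0 0 0 0 0 0.01 0.01"

```text
t: 21.92
eef_pos: [0.4933, 0.2873, 0.0295]
ee_rot: [3.141, -0.001, -1.453]
force: [-0.8, -0.7, -0.2]
width: 0.0158
gripper_force: 20.0
```

Run:
```python
from h import *
go(.4932,.2889,.0155,-83.3)
```

```text
t 21.93 pos [0.4933 0.2873 0.0295] yaw -83.26 w 0.0158 F [-0.8 -0.7 -0.2] g 20.0
 shift in present tool axes [-0.0016 -0.0001  0.014 ] | in turned axes [-0.0016 -0.0001  0.014 ] | turn [ 0.05 -0.05  0.04] | rows>= 1.0
```

move_arm --rows "0 0 0 -0.0016 0 0.006 0.01;0 0 0 0 0 0.004 0.01;0 0 0 0 0 0.002 0.01;0 0 0 0 0 0.002 0.01;0 0 0 0 0 0 0.01"

```text
t: 22.55
eef_pos: [0.4932, 0.2891, 0.0167]
ee_rot: [-3.141, 0.0, -1.453]
force: [-0.2, -0.4, -0.3]
width: 0.016
gripper_force: 20.0
```

move_arm --rows "0 0 0 0 0 0.001 0.01;0 0 0 0 0 0.0008 0.01;0 0 0 0 0 0 0.022;0 0 0 0 0 0 0.022;0 0 0 0 0 -0.01 0.022;0 0 0 0 0 -0.03 0.022;0 0 0 0 0 -0.05 0.06;0 0 0 0 0 -0.05 0.0876"

```text
t: 23.55
eef_pos: [0.4931, 0.2889, 0.1568]
ee_rot: [-3.142, -0.0, -1.453]
force: [1.5, 0.9, 0.1]
width: 0.0368
gripper_force: 0.0
```

Run:
```python
from h import *
im,d,m,T=grab('wrist');cv2.imwrite('pics/w10.png',im)
go(.596,-.2188,.15,-88.5)
```

```text
t 23.6 pos [0.496  0.291  0.1643] yaw -83.16 w 0.0407 F [2.4 2.3 7.8] g 0.0
 shift in present tool axes [ 0.5181 -0.0385  0.0122] | in turned axes [ 0.5122 -0.0866  0.0143] | turn [-0.49  0.3   5.34] | rows>= 9.0
```

View pics/w10.png

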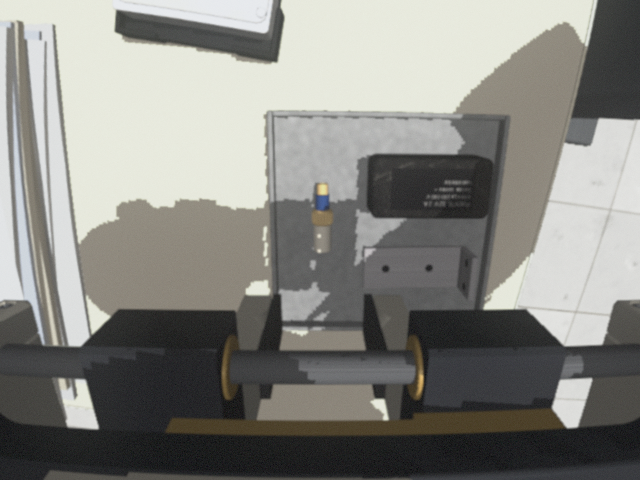

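All three parts lie flat and separate in the wide tray (plug 313–332 × 183–252, brick 368–492 × 152–217, bracket 363–475 × 248–300). Tape next.

move_arm --rows "0 0 0 0.0518 -0.0039 0 0.0876;0 0 0 0.0518 -0.0039 0 0.0876;0 0 0 0.0518 -0.0039 0 0.0876;0 0 0 0.0518 -0.0039 0 0.0876;0 0 0 0.0518 -0.0039 0 0.0876;0 0 0 0.0518 -0.0039 0 0.0876;0 0 0 0.0518 -0.0039 0 0.0876;0 0 0 0.0518 -0.0039 0 0.0876"

```text
t: 24.6
eef_pos: [0.5731, -0.1205, 0.1555]
ee_rot: [-3.141, -0.0, -1.453]
force: [1.3, 0.7, -0.2]
width: 0.0879
gripper_force: 0.0
```

move_arm --rows "0 0 2.7 0.0518 -0.0039 0 0.0876;0 0 2.6 0.0518 -0.0039 0 0.0876;0 0 0 0 0 0 0.0876;0 0 0 0 0 0 0.0876"

```text
t: 25.1
eef_pos: [0.59, -0.2214, 0.1548]
ee_rot: [3.141, 0.0, -1.546]
force: [0.1, 0.0, -0.6]
width: 0.0874
gripper_force: 0.0
```

Run:
```python
from h import *
go(.596,-.2188,.011,-88.5)
im,d,m,T=grab('wrist');cv2.imwrite('pics/w11.png',im);P=cloud(m,T,d);h=P[...,2]
M=np.zeros(h.shape,np.uint8);M[150:300,240:400]=((h>.010)&(h<.026))[150:300,240:400]
for k in cv2.findContours(M,0,cv2.CHAIN_APPROX_NONE)[0]:
    if cv2.contourArea(k)>200: print(cv2.boundingRect(k),cv2.minAreaRect((plane(m,T,k[:,0],.019)[:,:2]*1000).astype(np.float32)))
```

```text
t 25.1 pos [ 0.59   -0.2214  0.1548] yaw -88.6 w 0.0874 F [ 0.1  0.  -0.6] g 0.0
 shift in present tool axes [-0.0024 -0.006   0.1438] | in turned axes [-0.0024 -0.006   0.1438] | turn [ 0.01  0.01 -0.1 ] | rows>= 3.0
(284, 200, 70, 65) ((593.775634765625, -222.3243408203125), (50.820899963378906, 51.49824905395508), 35.243263244628906)
(383, 150, 17, 90) ((539.9957275390625, -252.61082458496094), (12.290453910827637, 67.01698303222656), 6.403713226318359)
(313, 150, 18, 21) ((591.1998291015625, -277.3861999511719), (12.238424301147461, 14.350722312927246), 1.7305225133895874)
```

View pics/w11.png

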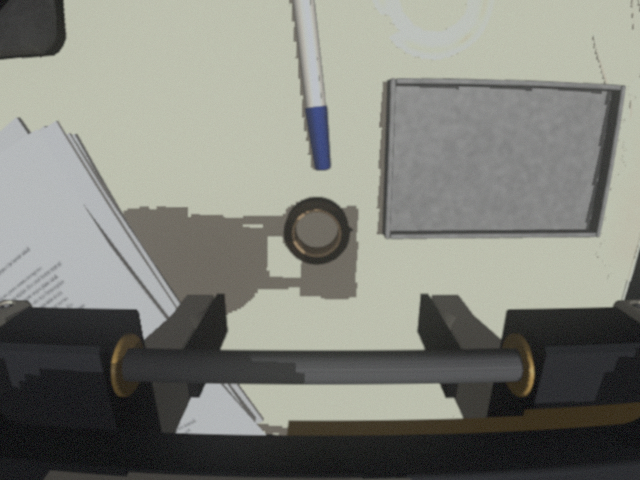

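The tape ring is at (317,230), the marker's blue cap ends at (322,168), and the narrow tray's corners are (391,79), (623,87), (600,236) and (386,236).

Run:
```python
from h import *
z=np.load('pics/wrist.npz');m,_=cw('wrist');T=z['T'];P=cloud(m,T,z['d'])
p=plane(m,T,[(390,79),(623,87),(600,236),(386,236)],.016);print(p.round(4),p.mean(0).round(4))
for a,b in ((2,3),(1,0),(1,2),(0,3)):
    e=p[b]-p[a];print(np.linalg.norm(e).round(4),np.degrees(np.arctan2(e[1],e[0])).round(1))
for q in ((130,230),(150,280),(165,290)): print(P[q[1],q[0]].round(3))
g=cv2.cvtColor(z['im'],cv2.COLOR_BGR2GRAY);print(g[150,378:402],g[150,595:630],g[75:95,500],g[225:245,500])
go(.595,-.2206,.0115,-88.5)
```

```text
[[ 0.545  -0.3344  0.016 ]
 [ 0.3701 -0.34    0.016 ]
 [ 0.3637 -0.2251  0.016 ]
 [ 0.5399 -0.2204  0.016 ]] [ 0.4547 -0.28    0.016 ]
0.1762 1.5
0.1749 1.8
0.1151 93.2
0.1141 92.6
[ 0.743 -0.219  0.011]
[ 0.724 -0.183  0.025]
[ 0.714 -0.174  0.024]
[178 147 120 109 108 109  96  77  65  70  88 114 130 133 127 124 134 143
 141 138 142 139 138 139] [131 135 133 126 111  87  72  71  59  55  61  59  60  59  52  58  81 103
 126 133 147 168 185 188 188 189 188 185 181 178 182 183 185 188 188] [188 187 187 183 166 145 137 133 129 111  88  72  78 101 126 136 136 136
 137 137] [132 132 133 133 118  91  66  74 100 125 136 139 147 168 182 188 189 190
 188 187]
t 25.15 pos [ 0.5901 -0.2207  0.1549] yaw -88.54 w 0.0878 F [-1.1  0.3 -0.3] g 0.0
 shift in present tool axes [-0.     -0.0049  0.1434] | in turned axes [-0.     -0.0049  0.1434] | turn [-0.    0.01 -0.04] | rows>= 3.0
```

move_arm --rows "0 0 0 0 -0.005 0.04 0.076;0 0 0 0 0 0.04 0.076;0 0 0 0 0 0.03 0.076;0 0 0 0 0 0.02 0.076;0 0 0 0 0 0.008 0.076;0 0 0 0 0 0.005 0.076;0 0 0 0 0 0 0.076;0 0 0 0 0 0 0.045" --squeeze 20

```text
t: 26.15
eef_pos: [0.5957, -0.221, 0.0125]
ee_rot: [-3.141, -0.0, -1.545]
force: [0.2, -0.1, 0.6]
width: 0.0704
gripper_force: 0.0
```

move_arm --rows "0 0 0 0 0 0 0.045;0 0 0 0 0 0 0.045;0 0 0 0 0 0 0.045;0 0 0 0 0 0 0.045"

```text
t: 26.65
eef_pos: [0.5954, -0.2211, 0.0121]
ee_rot: [-3.141, -0.0, -1.546]
force: [-1.5, 1.1, 2.5]
width: 0.0499
gripper_force: 20.0
```

Run:
```python
from h import *
c=np.array([.456,-.278]);a=np.radians(2)
f=lambda u,v:c+np.array([u*np.cos(a)-v*np.sin(a),u*np.sin(a)+v*np.cos(a)])
print(f(.031,.025),f(-.010,-.022));go(*f(.031,.025),.016,-88)
```

```text
[ 0.48610863 -0.25193334] [ 0.44677388 -0.30033559]
t 26.65 pos [ 0.5954 -0.2211  0.0121] yaw -88.55 w 0.0499 F [-1.5  1.1  2.5] g 20.0
 shift in present tool axes [ 0.028  0.11  -0.004] | in turned axes [ 0.027   0.1103 -0.0039] | turn [-0.01 -0.01 -0.55] | rows>= 2.0
```

move_arm --rows "0 0 0 0 0 -0.03 0.045;0 0 0 0 0 -0.04 0.045;0 0 -0.6 0.014 0.055 0 0.045;0 0 0 0.014 0.055 0 0.045;0 0 0 0 0 0 0.045;0 0 0 0 0 0.03 0.045;0 0 0 0 0 0.018 0.045;0 0 0 0 0 0.008 0.045"

```text
t: 27.65
eef_pos: [0.4862, -0.2522, 0.0247]
ee_rot: [3.14, 0.0, -1.535]
force: [0.0, -0.0, 0.2]
width: 0.0502
gripper_force: 20.0
```

Run:
```python
from h import *
go(.4861,-.2519,.0165,-88)
```

```text
t 27.65 pos [ 0.4862 -0.2522  0.0247] yaw -87.95 w 0.0502 F [ 0.  -0.   0.2] g 20.0
 shift in present tool axes [-0.0003  0.      0.0082] | in turned axes [-0.0003  0.0001  0.0082] | turn [0.08 0.01 0.05] | rows>= 1.0
```

move_arm --rows "0 0 0 0 0 0.004 0.045;0 0 0 0 0 0.003 0.045;0 0 0 0 0 0.001 0.045;0 0 0 0 0 0 0.056;0 0 0 0 0 0 0.056;0 0 0 0 0 -0.012 0.056;0 0 0 0 0 -0.05 0.056;0 0 0 0 0 -0.06 0.0876"

```text
t: 28.65
eef_pos: [0.4855, -0.2523, 0.1412]
ee_rot: [3.14, 0.0, -1.535]
force: [1.4, -0.1, 1.3]
width: 0.0612
gripper_force: 0.0
```

move_arm --rows "0 0 0 0 -0.03 -0.03 0.0876;0 0 0 0.02 -0.04 0 0.05;0 0 0 0.02 -0.04 0 0.05;0 0 -6 0 0 0 0.05;0 0 0 0 0 0 0.05;0 0 0 0 0 0 0.05"

```text
t: 29.4
eef_pos: [0.5973, -0.2883, 0.1704]
ee_rot: [-3.141, -0.0, -1.432]
force: [0.0, 0.4, -0.8]
width: 0.05
gripper_force: 0.0
```

Run:
```python
from h import *
go(.601,-.333,.011,-82)
im,d,m,T=grab('wrist');cv2.imwrite('pics/w12.png',im)
g,_,mt,Tt=grab('top')
for n,mm,TT,dd,roi in (('wrist',m,T,d,(100,310,250,400)),('top',mt,Tt,_,(195,230,425,505))):
    P=cloud(mm,TT,dd);h=P[...,2];a,b,c,e=roi
    M=np.zeros(h.shape,np.uint8);M[a:b,c:e]=((h>.007)&(h<.022))[a:b,c:e]
    for k in cv2.findContours(M,0,cv2.CHAIN_APPROX_NONE)[0]:
        if cv2.contourArea(k)>150: print(n,cv2.boundingRect(k),cv2.minAreaRect((plane(mm,TT,k[:,0],.008)[:,:2]*1000).astype(np.float32)))
```

```text
t 29.4 pos [ 0.5973 -0.2883  0.1704] yaw -82.07 w 0.05 F [ 0.   0.4 -0.8] g 0.0
 shift in present tool axes [0.0448 0.0025 0.1594] | in turned axes [0.0448 0.0025 0.1594] | turn [-0.02 -0.01 -0.07] | rows>= 3.0
wrist (373, 178, 27, 132) ((540.6420288085938, -276.92242431640625), (5.690279006958008, 117.47467803955078), 1.8223388195037842)
wrist (317, 100, 21, 150) ((598.2407836914062, -327.500244140625), (16.216217041015625, 119.5240478515625), 8.541948318481445)
```

View pics/w12.png

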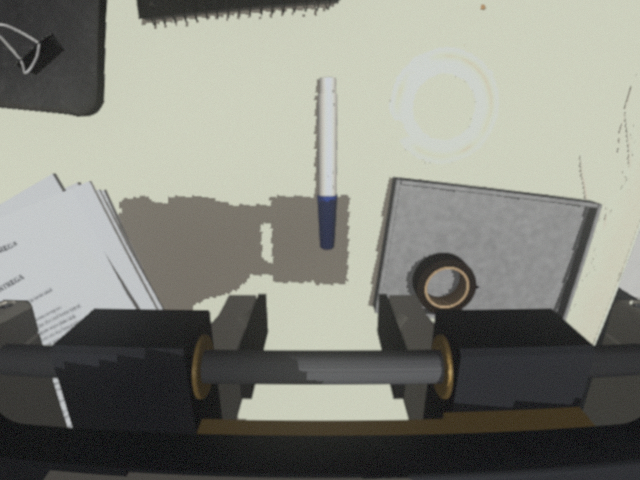

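The marker runs from (328,77) to (327,248). The tape lies flat in the tray at (445,283).

Run:
```python
from h import *
z=np.load('pics/wrist.npz');m,_=cw('wrist');T=z['T'];P=cloud(m,T,z['d'])
p=plane(m,T,[(328,77),(327,249)],.008);print(p.round(4),p.mean(0).round(4),np.linalg.norm(p[1]-p[0]))
c=np.array([.456,-.278]);a=np.radians(2);U=np.array([np.cos(a),np.sin(a)]);V=np.array([-U[1],U[0]])
for q,h in (((445,283),.021),((414,283),.021),((477,283),.021),((396,180),.016),((600,205),.016)):
    w=plane(m,T,q,h)[0,:2];print(q,w.round(4),((w-c)@U).round(4),((w-c)@V).round(4),P[q[1],q[0],2])
go(.600,-.3345,.011,-81.5)
```

```text
[[ 0.6082 -0.4031  0.008 ]
 [ 0.5897 -0.2684  0.008 ]] [ 0.5989 -0.3358  0.008 ] 0.1360122848790227
(445, 283) [ 0.4877 -0.2565] 0.0325 0.0204 0.004192450398569247
(414, 283) [ 0.5139 -0.253 ] 0.0587 0.023 0.011731808187678217
(477, 283) [ 0.4603 -0.2601] 0.0049 0.0177 0.003801687045468183
(396, 180) [ 0.5447 -0.3349] 0.0867 -0.06 0.015369591122837145
(600, 205) [ 0.3698 -0.3407] -0.0883 -0.0596 0.01556798398560083
t 29.5 pos [ 0.5973 -0.2883  0.1705] yaw -82.02 w 0.0499 F [-0.   0.4  0.1] g 0.0
 shift in present tool axes [0.0461 0.0039 0.1595] | in turned axes [0.0461 0.0042 0.1595] | turn [-0.04 -0.01 -0.52] | rows>= 3.0
```

move_arm --rows "0 0 -0.5 0.023 0.002 0.04 0.045;0 0 0 0.023 0.002 0.04 0.045;0 0 0 0 0 0.04 0.045;0 0 0 0 0 0.02 0.045;0 0 0 0 0 0.012 0.045;0 0 0 0 0 0.007 0.045;0 0 0 0 0 0 0.045;0 0 0 0 0 0 0.01" --squeeze 18

```text
t: 30.5
eef_pos: [0.6009, -0.3346, 0.0118]
ee_rot: [-3.14, -0.001, -1.421]
force: [-0.6, -0.0, -0.1]
width: 0.0395
gripper_force: 0.0
```

move_arm --rows "0 0 0 0 0 0 0.01;0 0 0 0 0 0 0.01;0 0 0 0 0 0 0.01;0 0 0 0 0 0 0.01"

```text
t: 31.0
eef_pos: [0.6004, -0.3346, 0.0111]
ee_rot: [-3.141, -0.0, -1.422]
force: [-1.0, 0.7, 2.8]
width: 0.0146
gripper_force: 18.0
```

Run:
```python
from h import *
c=np.array([.456,-.278]);a=np.radians(2)
f=lambda u,v:c+np.array([u*np.cos(a)-v*np.sin(a),u*np.sin(a)+v*np.cos(a)])
print(f(-.008,-.022));go(*f(-.008,-.022),.016,2)
go(*f(-.008,-.022),.016,-178)
```

```text
[ 0.44877266 -0.30026579]
t 31.0 pos [ 0.6004 -0.3346  0.0111] yaw -81.45 w 0.0146 F [-1.   0.7  2.8] g 18.0
 shift in present tool axes [-0.0565  0.1448 -0.0049] | in turned axes [-0.1503 -0.0396 -0.0049] | turn [-0.000e+00 -2.000e-02 -8.345e+01] | rows>= 8.0
t 31.0 pos [ 0.6004 -0.3346  0.0111] yaw -81.45 w 0.0146 F [-1.   0.7  2.8] g 18.0
 shift in present tool axes [-0.0565  0.1448 -0.0049] | in turned axes [ 0.1503  0.0396 -0.0049] | turn [-2.000e-02  0.000e+00  9.655e+01] | rows>= 10.0
```

move_arm --rows "0 0 0 0 0 -0.03 0.01;0 0 0 0 0 -0.04 0.01;0 0 0 -0.0141 0.0362 -0.03 0.01;0 0 0 -0.0141 0.0362 0 0.01;0 0 0 -0.0141 0.0362 0 0.01;0 0 0 -0.0141 0.0362 0 0.01;0 0 -10.4 0 0 0 0.01;0 0 -10.4 0 0 0 0.01"

```text
t: 32.0
eef_pos: [0.4484, -0.3002, 0.1112]
ee_rot: [-3.141, -0.001, -1.053]
force: [-0.1, -0.8, -0.6]
width: 0.0149
gripper_force: 18.0
```

move_arm --rows "0 0 -10.4 0 0 0 0.01;0 0 -10.4 0 0 0 0.01;0 0 -10.4 0 0 0 0.01;0 0 -10.4 0 0 0 0.01;0 0 -10.5 0 0 0 0.01;0 0 -10.5 0 0 0 0.01;0 0 0 0 0 0 0.01"

```text
t: 32.88
eef_pos: [0.4487, -0.3002, 0.1107]
ee_rot: [-3.142, -0.0, 0.033]
force: [0.1, -0.0, -0.2]
width: 0.0147
gripper_force: 18.0
```

Run:
```python
from h import *
go(.4488,-.3003,.016,2)
im,d,m,T=grab('wrist');cv2.imwrite('pics/w13.png',im)
```

```text
t 32.88 pos [ 0.4487 -0.3002  0.1107] yaw 1.87 w 0.0147 F [ 0.1 -0.  -0.2] g 18.0
 shift in present tool axes [0.0001 0.0001 0.0947] | in turned axes [0.0001 0.0001 0.0947] | turn [-0.   -0.   -0.13] | rows>= 2.0
```

View pics/w13.png

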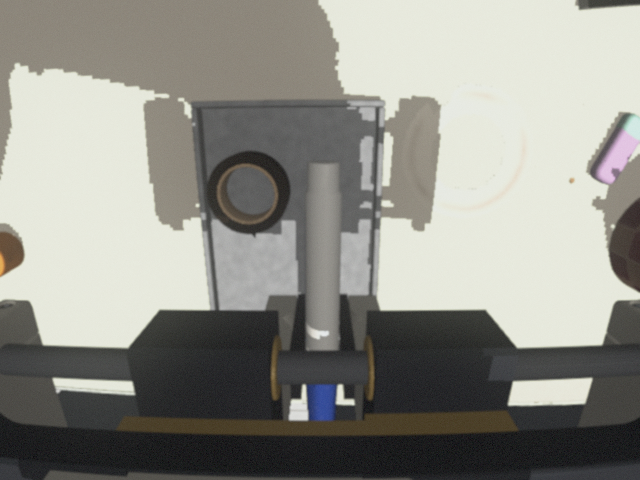

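The marker is parallel to the tray walls and clear of the tape (206–290 × 151–233). I'll lower it.

move_arm --rows "0 0 0 0 0 0.03 0.01;0 0 0 0 0 0.03 0.01;0 0 0 0 0 0.02 0.01;0 0 0 0 0 0.007 0.01;0 0 0 0 0 0.004 0.01;0 0 0 0 0 0.003 0.01;0 0 0 0 0 0 0.01;0 0 0 0 0 0 0.01"

```text
t: 33.92
eef_pos: [0.449, -0.3004, 0.0172]
ee_rot: [3.141, -0.001, 0.034]
force: [0.8, 0.8, -0.3]
width: 0.0151
gripper_force: 18.0
```

move_arm --rows "0 0 0 0 0 0.001 0.01;0 0 0 0 0 0.001 0.01;0 0 0 0 0 0 0.02;0 0 0 0 0 0 0.02;0 0 0 0 0 -0.01 0.02;0 0 0 0 0 -0.04 0.02;0 0 0 0 0 -0.06 0.05;0 0 0 0 0 -0.06 0.05"

```text
t: 34.92
eef_pos: [0.4483, -0.3002, 0.1872]
ee_rot: [3.141, 0.0, 0.034]
force: [1.6, 0.2, -0.7]
width: 0.035
gripper_force: 0.0
```

move_arm --rows "0 0 0 -0.01 0.05 0 0.05;0 0 0 -0.01 0.05 0 0.05;0 0 0 -0.01 0.05 0 0.05;0 0 0 -0.01 0.05 0 0.05;0 0 0 0 0 0 0.05;0 0 0 0 0 0 0.05"

```text
t: 35.67
eef_pos: [0.4151, -0.5014, 0.1849]
ee_rot: [-3.141, 0.0, 0.033]
force: [0.4, 0.2, -1.2]
width: 0.05
gripper_force: 0.0
```

```bash
python3 - <<'E'
from h import *
im,d,m,T=grab('top');cv2.imwrite('pics/t14.png',im[150:370,100:540]);P=cloud(m,T,d);h=P[...,2]
M=np.zeros(h.shape,np.uint8);M[180:270,220:320]=((h>.036)&(h<.048))[180:270,220:320]
k=max(cv2.findContours(M,0,cv2.CHAIN_APPROX_NONE)[0],key=cv2.contourArea)[:,0]
print(cv2.minAreaRect((plane(m,T,k,.042)[:,:2]*1000).astype(np.float32)),arm.get_state()['eef_pos'],arm.get_state()['t'])
E
python3 - <<'E'
import cv2
i=cv2.imread('pics/t14.png');cv2.imwrite('pics/t14b.png',cv2.resize(i,(800,400),interpolation=cv2.INTER_CUBIC))
E
```

```text
((589.844970703125, 80.82882690429688), (146.34835815429688, 101.55857849121094), 86.06170654296875) [ 0.41543692 -0.50096698  0.18504372] 35.725
```

View pics/t14b.png

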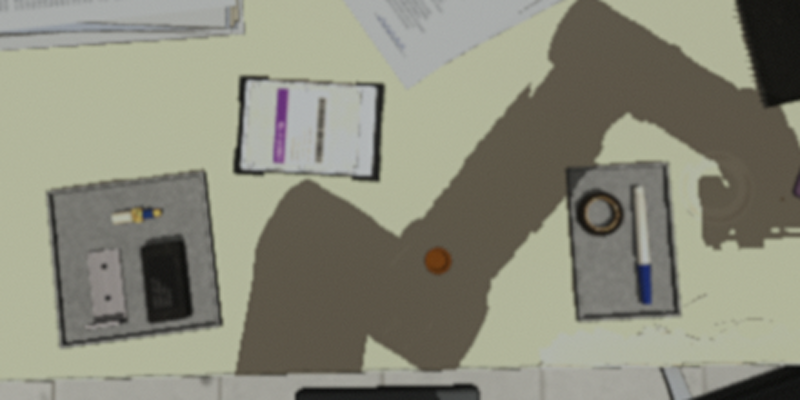

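```bash
python3 -c "
from h import *
print(arm.get_state()['force'],arm.job_done())"
```

```text
the job is handed in; nothing more can be done
[0.1462046  0.15046673 0.07620849] None
```

I handed the job in at about 36 s: the final picture shows both kits lying flat in their trays, and the sharpener was never touched. The disk is still level in its cradle (its measured position shifted about 1.7 mm when I drew the bracket out, partly or wholly measurement error), and I viewed 17 pictures, over the limit of 14.

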